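Charge the bench hand pump

ROBOT

A 6-joint arm with a two-finger parallel gripper is mounted at the origin on a cart in front of the work surface, level with it; the furniture and walls round the work are solid. World frame = base frame: x ahead of the robot, y to its left, z up, the work surface at z = 0. Lengths are in m, angles in degrees, forces in N, time in s.
With the tool pointing down it reaches from about 0.3 to 0.75 m from the base axis. Payload 8.5 kg.
Tool frame: the origin (TCP) lies between the finger pads; the fingertips stand 19 mm ahead of it and the grasp point (between the pads) is the TCP; z points along the fingers, y is the line along which they close (so a half turn about z gives the same grasp; the last joint's range is limited). The gripper opens to 85 mm and grips with 20 to 120 N. Pads are 22 mm wide; open, the fingers measure 114 mm over their backs; the gripper's body (76 mm by 85 mm) begins 54 mm behind the grasp point. The pads swing forward as they close: fully open they stand 13 mm farther back than shut.
Start: joints at [55.101, 21.807, 74.336, -0, 83.858, -12.336], TCP at [0.211, 0.508, 0.25] pointing down, gripper open.
Joint ranges: [-178.18, 178.18], [-50.72, 133.34], [12.68, 142.11], [-81.47, 261.47], [9.98, 163.14], [-165.26, 165.26]. Speed limits (degrees/s): [136.94, 136.94, 180, 180, 180, 180].

INTERFACE

Orientations are given as a 3x3 rotation matrix whose columns are the frame's x, y, z axes.
In Python, from rig import env, optics gives the robot as it stands.
- The arm moves only by the tool arm_command, never from a script. Its argument "commands" is one flat list of numbers, 7 for each row, row after row: the closure, from -1 (fully open) to 1 (shut), so that 0 is half open, then the shift along the tool's x, y, z as a fraction of full scale, then the turn, a rotation vector about the tool's x, y, z as a fraction of full scale. A call has 1 to 12 rows; each row is the pose to reach, as a shift and turn from the pose commanded when the call began, along the tool's axes at that moment; what a row does not reach only later rows make up. Full scale, the value 1, is 500 mm for a shift and 120 degrees for a turn. A row lasts 1/12 s, in which the tool goes at most 41.7 mm and 7.16 degrees, less where a joint would pass 70% of its speed; a pose out of reach is approached as far as the arm can. A call with a number of a shift or a turn outside -1 to 1 is refused whole. A call with a gripper value outside its range is refused whole. The fingers move at their own pace and stop on an object; "newtons" is the grip in N (left out, the last holds). Time passes only in rows, so rows that repeat a pose let the fingers close. It gives the time, the measured TCP pose, the force, the opening and the grip force at its end, in the units of the state.
- env.observe(): the state, without advancing time (a new reading comes with each control period).
- optics.get_image(name): name is "side" or "top"; returns a dict with "image" (384x512x3 uint8, red, green, blue), "intrinsics" (3x3 intrinsics, pixels), "origin" and "orientation" of the camera in the world. Camera axes: x right, y down, z forward; pixel columns grow to the right and rows downward; lengths in m; the calibration is good to about 2 mm. A picture is of the moment at which its call begins. There is no depth.
- env.close_job(): hands the job in; it is judged then, once.
The state is a dict: "time_s": time; "q": joint angles; "qvel": joint speeds; "joint_efforts": joint torques, N m; "position": TCP position; "tool_rot": TCP orientation; "ft_force": force on the tool from outside, world axes, zero at the start; "wrist_torque": the same for the moment, N m; "grip_width": finger opening in m; "gripper_force": force on a finger pad.
Only numpy, scipy, OpenCV 4.12 (cv2) and the standard library are available. Lean on these libraries where they do the work, as an engineer would, in place of code of your own. Each camera call takes 0.05 s, during which the arm holds its last target. There are 200 camera calls.

TASK

Charge the small hand pump on the bench: with the fingertips push the tail of its catch away so that the catch swings out from under the plunger's cap, then press the plunger down and let it spring back up, again and again, until the indicator pin stands fully out of its turret. Leave the catch clear and the plunger let go and fully up. Only touch and push: do not lift, tip or shift the pump, do not touch the indicator pin, and leave the things standing round the pump where they are.

Things in the scene. Friction and masses are not known exactly. Their poses are not given: they have to be found in the camera images.
- pump: hand pump standing loose (3 kg) on the bench: dark steel base plate 110 (x) x 170 (y) x 10 mm, grey block 70 x 136 mm up to z 55 mm; origin at the centre of the underside, z up, x from its front to its back (away from the robot at yaw 0), y along its length. In this frame the plunger is at (0, 0), the catch's pivot at (0, -45) mm and the pin's turret at (0, +56) mm.
- plunger (a joint): travel of the spring plunger, m: 0 fully up, 0.020 fully down. It needs about 4 N to start and about 14 N at the bottom, and springs back up by itself. While the catch is under its cap it stops after about 3 mm
- plunger_top (a point): centre of the top of the plunger's round black cap, 42 mm across and 14 mm thick; 117 mm above the bench when up, 97 mm when down; moves with the plunger
- catch (a joint): angle of the steel catch arm about its upright pivot, rad, 0 to 0.9: from 0 to about 0.3 its bar lies under the cap and blocks the plunger, from 0.35 it is clear. Pushing the tail towards the pump's +x makes it grow (the bar on the other side then swings out to -x); it stays where it is left, and moves at about 1 N on the tail
- catch_tail (a point): middle of the catch's straight tail, 50 mm from the pivot and 91 mm above the bench. The tail is 8 mm thick, spans heights 83 to 99 mm, and points to the pump's -y at 0; it ends 72 mm from the pivot in a black thumb tab 10 x 14 mm, up to height 108 mm. Below it is free down to the base plate beyond the block, to the block's top (55 mm) nearer in
- pin (a joint): how far the indicator pin has risen, m: 0 sunk in its turret, 0.024 fully out. Each down stroke of the plunger raises it by 0.32 of the stroke (6.4 mm for a full one); it stays up when the plunger returns, and stops by itself at 0.024. Further strokes do no harm
- pin_top (a point): centre of the top of the indicator pin's brass head, 14 mm across, on an upright turret 22 mm across whose top is 81 mm above the bench; the head is 85 mm above the bench when the pin is in and 109 mm when it is fully out, and a dark groove then shows at the pin's foot
- capacitor_0: blue capacitor 35 mm across, 43 mm high, loose, beside the pump; origin at its underside
- flux_tin: flat round tin 52 mm across, 21 mm high, loose, before the pump; origin at its underside
- relay_can: relay in a white metal can 37 x 36 x 76 mm, standing loose behind the pump; origin at its underside
- brass_fitting: brass hose fitting 16 x 38 x 17 mm, lying loose behind the pump; origin at its underside
- solder_reel: small reel of solder 62 x 86 x 36 mm, loose, beside the pump at the catch's end; origin at its underside
- capacitor_1: small black capacitor 22 mm across, 27 mm high, loose, before the pump; origin at its underside

How it is judged (in metres and radians):
On the way, in this order (a step that is already met when the one before it is completed fails the run):
1. the catch has been swung out from under the cap (value of joint catch above 0.35 rad and value of joint pin below 0.012 m), for 0.1 s.
2. the plunger has been pumped until the pin is fully out (value of joint pin above 0.0215 m), for 0.1 s.
At the end, for the whole second after the job is handed in: The pin is out by at least 21.5 of its 24 mm, the catch is clear of the cap (0.35 rad or more), the plunger is up within 3 mm, and the pump stands flat on the bench at rest (value of joint pin above 0.0215 m and value of joint catch above 0.35 rad and value of joint plunger below 0.003 m and height (world z) of pump below 0.008 m and angle between pump's own z axis and vertical below 0.08 rad and linear speed of pump below 0.02 m/s); the robot touches nothing.
It fails at once if the pump was lifted or tipped (height (world z) of pump above 0.012 m or angle between pump's own z axis and vertical above 0.15 rad).
It fails at once if the pump was shifted by more than 30 mm (distance of pump from where it was at the start of the episode above 0.03 m).
It fails at once if the indicator pin was touched (contact force between pin and the fingers above 0.5 N or contact force between pin and the arm above 0.5 N).
It fails at once if a thing round the pump was moved by more than 20 mm (distance of any of capacitor_0, flux_tin, relay_can, brass_fitting, solder_reel, capacitor_1 from where it was at the start of the episode above 0.02 m).
It also fails if it takes over 45 s, if anything falls off the work surface, if the arm or the gripper's body presses on something with over 40 N, if the wrist force passes 120 N, or if a joint passes its speed limit or range.

## Working session

There is one attempt and no reset: what is moved stays moved. The work goes in short steps, Python scripts to look and compute and a tool call to move; the robot and the scene stay as the last step left them, time stands still between calls to the robot, and variables do not carry over. Pictures are saved under pics/ and viewed, at most 10 in all, crops included, and the job is handed in when it is done.

Besides the shell and the picture viewer there is one more tool, called after ">>>" in YAML: its name, and indented under it one key for each argument. arm_command: Moves the arm, as the interface text tells. Shift numbers are shares of 500 mm and turn numbers shares of 120 degrees, none past 1 either way. Its arguments: {"type":"object","properties":{"commands":{"type":"array","items":{"type":"number"}},"newtons":{"type":"number"}},"required":["commands"]}

```bash
mkdir -p pics; cat > h.py <<'E'
import numpy as np,cv2
from rig import env,optics
def snap(n,f):
    d=optics.get_image(n); cv2.imwrite('pics/'+f,d['image'][:,:,::-1]); return d
def ray(d,u,v):
    r=np.array(d['orientation'])@np.linalg.inv(d['intrinsics'])@[u,v,1]; return np.array(d['origin']),r
def atz(d,u,v,z):
    o,r=ray(d,u,v); return o+r*(z-o[2])/r[2]
def proj(d,p):
    c=np.array(d['intrinsics'])@np.array(d['orientation']).T@(np.array(p)-d['origin']); return c[:2]/c[2]
E
python3 - <<'E'
from h import *
import pickle
a=snap('top','t0.png');b=snap('side','s0.png')
pickle.dump((a,b),open('c.pkl','wb'))
for d in(a,b):print(d['intrinsics'],d['origin'],d['orientation'])
s=env.observe();print(s['position'],s['tool_rot'],s['ft_force'],s['time_s'])
E
```

```text
[[454.32827066   0.         254.3737337 ]
 [  0.         454.32827066 190.73951997]
 [  0.           0.           1.        ]] [0.45886621 0.03110607 1.03636215] [[-0.02610438 -0.99242315  0.12006187]
 [-0.99940436  0.02319696 -0.0255504 ]
 [ 0.02257174 -0.12065733 -0.99243757]]
[[452.84797482   0.         253.80103312]
 [  0.         452.84797482 190.79648726]
 [  0.           0.           1.        ]] [ 0.42240786 -0.9395821   0.47014176] [[ 0.98943999 -0.03486046  0.14068851]
 [-0.14350494 -0.37200706  0.91706983]
 [ 0.02036764 -0.92757506 -0.37308131]]
[0.21089159 0.50770881 0.2497805 ] [[-9.23463942e-01  3.83684518e-01 -7.34472557e-04]
 [ 3.83685126e-01  9.23463370e-01 -1.06274944e-03]
 [ 2.70497996e-04 -1.26321698e-03 -9.99999166e-01]] [0.17845334 0.28373694 0.33218735] 0.1
```

View pics/t0.png

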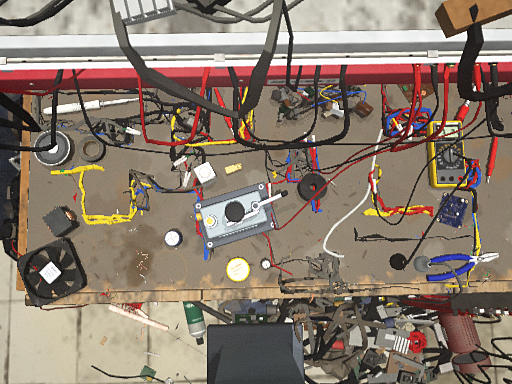

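View pics/s0.png

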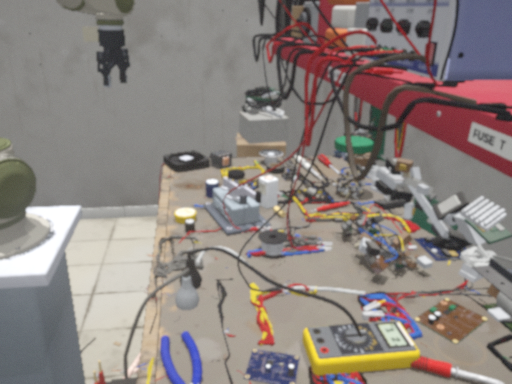

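The pump is near (235,212) in the top picture and (237,205) in the side picture. I'll enlarge both.

```bash
python3 - <<'E'
import cv2
t=cv2.imread('pics/t0.png')[150:290,150:340];s=cv2.imread('pics/s0.png')[160:260,170:310]
cv2.imwrite('pics/t1.png',cv2.resize(t,None,fx=4,fy=4,interpolation=2));cv2.imwrite('pics/s1.png',cv2.resize(s,None,fx=5,fy=5,interpolation=2))
E
```

```text
(no output)
```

View pics/t1.png

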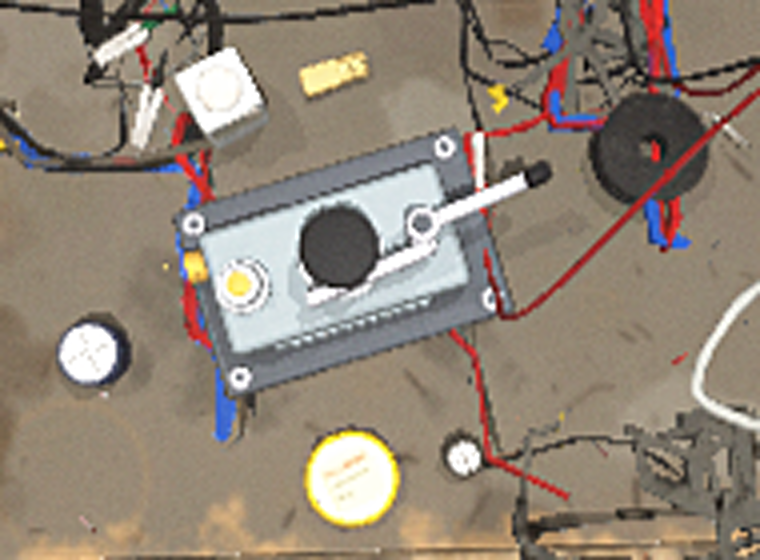

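View pics/s1.png

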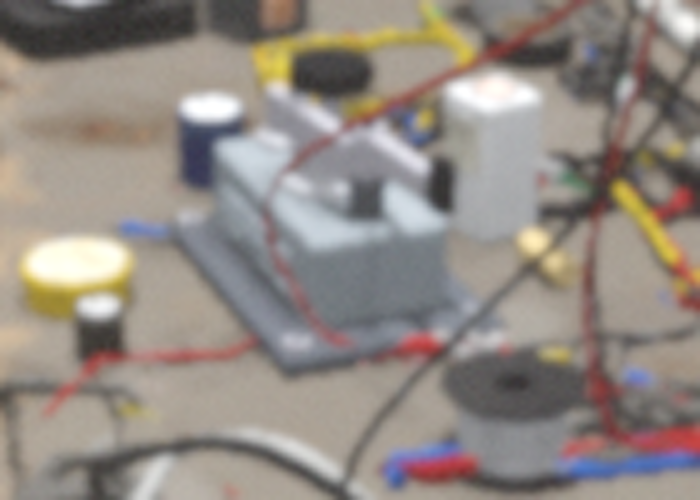

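The enlarged top crop shows the cap at (340,247), the tab at (538,173), the pin at (240,284) and the base screws at (193,224), (445,147), (240,377) and (490,298). The side crop confirms the tall relay stands behind the pump and the reel lies beyond the catch's end.

```bash
python3 - <<'E'
from h import *
import pickle
a,b=pickle.load(open('c.pkl','rb'))
f=lambda u,v,z:atz(a,(u+.5)/4-.5+150,(v+.5)/4-.5+150,z)
P=dict(cap=(340,247,.117),pivot=(422,222,.1),tab=(538,173,.108),pin=(240,284,.085),s1=(193,224,.01),s2=(445,147,.01),s3=(240,377,.01),s4=(490,298,.01),
relay=(222,92,.076),reel=(650,150,.036),cap0=(92,352,.043),tin=(352,478,.021),cap1=(463,455,.027),brass=(334,73,.017))
Q={k:f(*v) for k,v in P.items()}
for k in Q:print(k,Q[k].round(4))
c=sum(Q[k] for k in('s1','s2','s3','s4'))/4
print('ctr',c, 'cap-side px',proj(b,Q['cap']),'tab side',proj(b,Q['tab']))
for p,q in(('s2','s1'),('s4','s3'),('cap','pin'),('tab','pivot')):
  d=(Q[q]-Q[p])[:2];print(p,q,np.linalg.norm(d),np.degrees(np.arctan2(-d[0],d[1])))
# initial rot about down tool frames
E
```

```text
cap [0.5289 0.0485 0.117 ]
pivot [0.5421 0.0062 0.1   ]
tab [ 0.5653 -0.054   0.108 ]
pin [0.5133 0.1017 0.085 ]
s1 [0.5521 0.1333 0.01  ]
s2 [ 0.5927 -0.0104  0.01  ]
s3 [0.4655 0.108  0.01  ]
s4 [ 0.5062 -0.0334  0.01  ]
relay [0.6165 0.1105 0.076 ]
reel [ 0.585  -0.1235  0.036 ]
cap0 [0.4809 0.1854 0.043 ]
tin [0.4086 0.0464 0.021 ]
cap1 [ 0.4197 -0.0149  0.027 ]
brass [0.6356 0.0518 0.017 ]
ctr [0.52913898 0.04937667 0.01      ] cap-side px [235.0490975  171.98556512] tab side [257.04604495 191.49196096]
s2 s1 0.14932245833075483 15.768351611468306
s4 s3 0.14716159857863825 16.027690217905523
cap pin 0.055423837450904304 16.389585503097347
tab pivot 0.0645233463056562 21.047706943894866
```

```bash
cat >> h.py <<'E'
def pump(x,y,z,yaw=16,c=(.529,.049)):
    a=np.radians(yaw); return np.array([c[0]+np.cos(a)*x-np.sin(a)*y, c[1]+np.sin(a)*x+np.cos(a)*y, z])
def plan(t,yawy=16):
    s=env.observe();R=np.array(s['tool_rot']);p=np.array(s['position'])
    y=np.radians(yawy);T=np.array([[-np.sin(y),np.cos(y),0],[np.cos(y),np.sin(y),0],[0,0,-1]]).T
    from scipy.spatial.transform import Rotation as Ro
    print('t',s['time_s'],'p',p.round(4),'F',np.round(s['ft_force'],2),'shift',(R.T@(t-p)/.5).round(4),'turn',(Ro.from_matrix(R.T@T).as_rotvec(degrees=True)/120).round(4))
E
python3 -c "
from h import *
plan(pump(-.032,-.102,.25))"
```

```text
t 0.1 p [0.2109 0.5077 0.2498] F [0.18 0.28 0.33] shift [-1.0166e+00 -8.0250e-01  3.0000e-04] turn [-6.000e-04  2.000e-04  4.286e-01]
```

>>> arm_command:
  commands: [1,-0.68,-0.535,0,0,0,0.4286,1,-0.68,-0.535,0,0,0,0.4286,1,-0.68,-0.535,0,0,0,0.4286,1,-0.68,-0.535,0,0,0,0.4286,1,-0.68,-0.535,0,0,0,0.4286,1,-0.68,-0.535,0,0,0,0.4286,1,-0.68,-0.535,0,0,0,0.4286,1,-0.68,-0.535,0,0,0,0.4286,1,-0.68,-0.535,0,0,0,0.4286,1,-0.68,-0.535,0,0,0,0.4286,1,-0.68,-0.535,0,0,0,0.4286,1,-0.68,-0.535,0,0,0,0.4286]
  newtons: 40

```text
time_s: 1.1
position: [0.4239, 0.1275, 0.2499]
tool_rot: [[-0.271, 0.962, -0.0], [0.962, 0.271, -0.001], [-0.0, -0.001, -1.0]]
ft_force: [-0.3, 0.2, 0.1]
grip_width: -0.0001
gripper_force: 0.0
```

```bash
python3 -c "
from h import *
plan(pump(-.032,-.102,.25));print(env.observe()['grip_width'])"
```

```text
t 1.1 p [0.4239 0.1275 0.2499] F [-0.29  0.25  0.08] shift [-0.4125  0.0967  0.    ] turn [-0.0003  0.0002 -0.0022]
-7.41765785595428e-05
```

>>> arm_command:
  commands: [1,-0.4125,0.0967,0,0,0,0,1,-0.4125,0.0967,0,0,0,0,1,-0.4125,0.0967,0,0,0,0,1,-0.4125,0.0967,0,0,0,0,1,-0.4125,0.0967,0,0,0,0,1,-0.4125,0.0967,0,0,0,0,1,-0.4125,0.0967,0.1,0,0,0,1,-0.4125,0.0967,0.17,0,0,0,1,-0.4125,0.0967,0.24,0,0,0,1,-0.4125,0.0967,0.306,0,0,0,1,-0.4125,0.0967,0.306,0,0,0,1,-0.4125,0.0967,0.306,0,0,0]

```text
time_s: 2.1
position: [0.5253, -0.0536, 0.097]
tool_rot: [[-0.276, 0.961, -0.003], [0.961, 0.276, 0.001], [0.002, -0.002, -1.0]]
ft_force: [-0.0, 0.4, 1.6]
grip_width: 0.0001
gripper_force: 0.0
```

```bash
python3 -c "
from h import *
plan(pump(.016,-.102,.097))
t=snap('top','t2.png')['image'][150:290,150:340,::-1];s=snap('side','s2.png')['image'][130:250,180:320,::-1]
r=lambda i:cv2.resize(i,(400,400*i.shape[0]//i.shape[1]),interpolation=2)
t,s=r(t),r(s);h=min(len(t),len(s));cv2.imwrite('pics/c2.png',np.hstack([t[:h],s[:h]]))"
```

```text
t 2.1 p [ 0.5253 -0.0536  0.097 ] F [-0.    0.44  1.57] shift [-0.0089  0.0957 -0.0002] turn [-0.0011 -0.0009  0.0004]
```

View pics/c2.png

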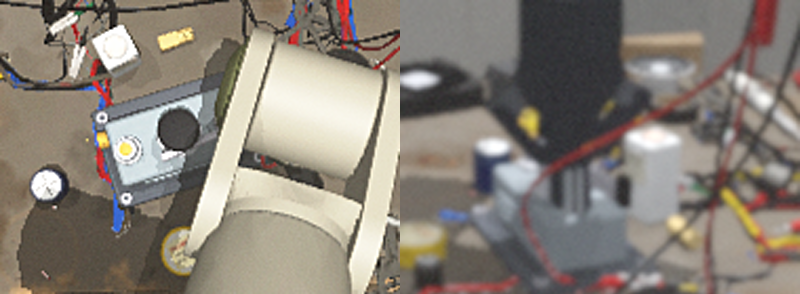

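The fingers are down beside the tail, with the tab visible just to their right at (622,190). Next I push towards +x, which is tool +y.

>>> arm_command:
  commands: [1,-0.009,0.02,0,0,0,0,1,-0.009,0.035,0,0,0,0,1,-0.009,0.048,0,0,0,0,1,-0.009,0.06,0,0,0,0,1,-0.009,0.072,0,0,0,0,1,-0.009,0.084,0,0,0,0,1,-0.009,0.096,0,0,0,0,1,-0.009,0.096,0,0,0,0,1,-0.009,0.096,0,0,0,0]

```text
time_s: 2.95
position: [0.5734, -0.0455, 0.0972]
tool_rot: [[-0.276, 0.961, 0.0], [0.961, 0.276, -0.0], [-0.0, 0.0, -1.0]]
ft_force: [0.3, 0.4, 0.7]
grip_width: 0.0
gripper_force: 0.0
```

```bash
python3 -c "
from h import *
plan(pump(-.03,-.102,.097));plan(pump(0,0,.2))
t=snap('top','t3.png')['image'][150:290,150:340,::-1];s=snap('side','s3.png')['image'][130:250,180:320,::-1]
r=lambda i:cv2.resize(i,(400,400*i.shape[0]//i.shape[1]),interpolation=2)
t,s=r(t),r(s);h=min(len(t),len(s));cv2.imwrite('pics/c3.png',np.hstack([t[:h],s[:h]]))"
```

```text
t 2.95 p [ 0.5734 -0.0455  0.0972] F [0.29 0.43 0.72] shift [ 0.0022 -0.0933  0.0004] turn [0.0001 0.0001 0.0002]
t 2.95 p [ 0.5734 -0.0455  0.0972] F [0.29 0.43 0.72] shift [ 0.2061 -0.0331 -0.2056] turn [0.0001 0.0001 0.0002]
```

View pics/c3.png

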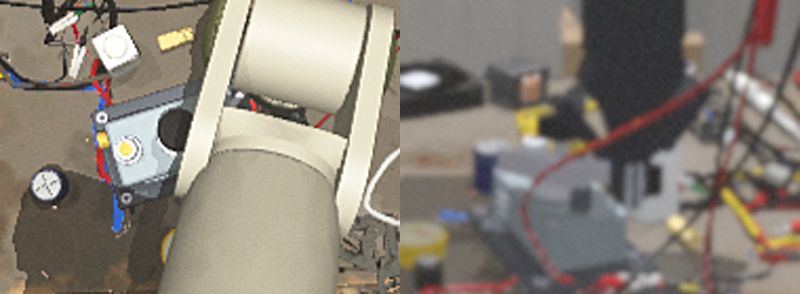

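The tab has moved right to (653,180), so the catch swung. I back off, rise and go over the cap.

>>> arm_command:
  commands: [1,0,-0.033,0,0,0,0,1,0,-0.033,0,0,0,0,1,0,-0.033,-0.1,0,0,0,1,0,-0.033,-0.18,0,0,0,1,0,-0.033,-0.2056,0,0,0,1,0.07,-0.033,-0.2056,0,0,0,1,0.14,-0.033,-0.2056,0,0,0,1,0.206,-0.033,-0.2056,0,0,0,1,0.206,-0.033,-0.2056,0,0,0,1,0.206,-0.033,-0.2056,0,0,0]

```text
time_s: 3.88
position: [0.5287, 0.0501, 0.2005]
tool_rot: [[-0.278, 0.961, 0.001], [0.961, 0.278, -0.0], [-0.0, 0.001, -1.0]]
ft_force: [0.9, -0.4, -1.1]
grip_width: 0.0001
gripper_force: 0.0
```

```bash
python3 -c "
from h import *
plan(pump(0,0,.141))
t=snap('top','t4.png')['image'][150:290,150:340,::-1];s=snap('side','s4.png')['image'][110:250,180:320,::-1]
r=lambda i:cv2.resize(i,(400,400*i.shape[0]//i.shape[1]),interpolation=2)
t,s=r(t),r(s);h=max(len(t),len(s));t=np.vstack([t,np.zeros((h-len(t),400,3),np.uint8)]);cv2.imwrite('pics/c4.png',np.hstack([t,s]))"
```

```text
t 3.8833 p [0.5287 0.0501 0.2005] F [ 0.89 -0.41 -1.1 ] shift [-2.200e-03 -1.000e-04  1.191e-01] turn [0.0003 0.0002 0.0011]
```

View pics/c4.png

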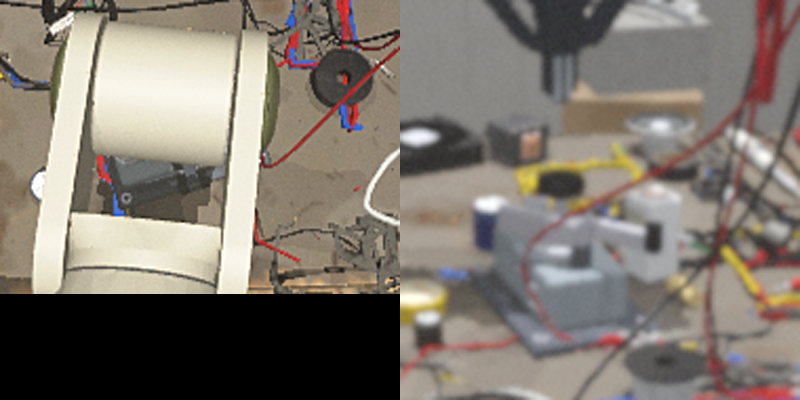

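The tab is at crop (653,237), which is side pixel (268.6,193.0). I'll compare that with the predicted position for each catch angle.

```bash
python3 -c "
from h import *
import pickle
b=pickle.load(open('c.pkl','rb'))[1]
for th in (.09,.3,.4,.5,.6,.7,.8): print(th,proj(b,pump(.076*np.sin(th),-.045-.076*np.cos(th),.095)))"
```

```text
0.09 [259.32985556 199.06164774]
0.3 [265.3325228  197.49552742]
0.4 [267.79546824 196.59049611]
0.5 [269.96866197 195.59852618]
0.6 [271.83239613 194.53222364]
0.7 [273.37147608 193.4047142 ]
0.8 [274.57518318 192.22941199]
```

The fit gives a catch angle of about 0.5 rad, which is clear. First press follows.

>>> arm_command:
  commands: [1,-0.002,0,0.06,0,0,0,1,-0.002,0,0.12,0,0,0,1,-0.002,0,0.135,0,0,0,1,-0.002,0,0.15,0,0,0,1,-0.002,0,0.162,0,0,0,1,-0.002,0,0.168,0,0,0,1,-0.002,0,0.168,0,0,0,1,-0.002,0,0.168,0,0,0]

```text
time_s: 4.65
position: [0.5288, 0.0467, 0.1175]
tool_rot: [[-0.275, 0.961, -0.001], [0.961, 0.275, -0.001], [-0.001, -0.002, -1.0]]
ft_force: [-7.4, -2.3, 9.5]
grip_width: 0.0003
gripper_force: 5.0
```

The plunger goes down past the 3 mm stop, so the catch is clear. More strokes.

>>> arm_command:
  commands: [1,0,0,0.004,0,0,0,1,0,0,-0.03,0,0,0,1,0,0,-0.05,0,0,0,1,0,0,-0.05,0,0,0,1,0,0,-0.05,0,0,0,1,0,0,-0.035,0,0,0,1,0,0,-0.02,0,0,0,1,0,0,-0.008,0,0,0,1,0,0,0.003,0,0,0,1,0,0,0.004,0,0,0,1,0,0,0.004,0,0,0]

```text
time_s: 5.57
position: [0.5299, 0.0475, 0.1159]
tool_rot: [[-0.276, 0.961, 0.003], [0.961, 0.276, -0.001], [-0.002, 0.003, -1.0]]
ft_force: [-5.3, -0.9, 25.9]
grip_width: -0.0002
gripper_force: 13.4
```

>>> arm_command:
  commands: [1,0,0,-0.03,0,0,0,1,0,0,-0.055,0,0,0,1,0,0,-0.055,0,0,0,1,0,0,-0.055,0,0,0,1,0,0,-0.04,0,0,0,1,0,0,-0.025,0,0,0,1,0,0,-0.012,0,0,0,1,0,0,-0.002,0,0,0,1,0,0,0,0,0,0,1,0,0,0,0,0,0]

```text
time_s: 6.4
position: [0.5293, 0.0479, 0.1158]
tool_rot: [[-0.276, 0.961, 0.002], [0.961, 0.276, -0.001], [-0.001, 0.002, -1.0]]
ft_force: [-8.2, 0.4, 32.3]
grip_width: -0.0001
gripper_force: 16.2
```

>>> arm_command:
  commands: [1,0,0,-0.03,0,0,0,1,0,0,-0.055,0,0,0,1,0,0,-0.055,0,0,0,1,0,0,-0.055,0,0,0,1,0,0,-0.04,0,0,0,1,0,0,-0.025,0,0,0,1,0,0,-0.012,0,0,0,1,0,0,-0.002,0,0,0,1,0,0,0,0,0,0,1,0,0,0,0,0,0]

```text
time_s: 7.23
position: [0.5292, 0.0479, 0.1158]
tool_rot: [[-0.276, 0.961, 0.002], [0.961, 0.276, -0.001], [-0.001, 0.002, -1.0]]
ft_force: [-8.2, 0.5, 34.2]
grip_width: 0.0
gripper_force: 16.8
```

>>> arm_command:
  commands: [1,0,0,-0.03,0,0,0,1,0,0,-0.055,0,0,0,1,0,0,-0.055,0,0,0,1,0,0,-0.055,0,0,0,1,0,0,-0.04,0,0,0,1,0,0,-0.025,0,0,0,1,0,0,-0.012,0,0,0,1,0,0,-0.002,0,0,0,1,0,0,0,0,0,0,1,0,0,0,0,0,0]

```text
time_s: 8.07
position: [0.5292, 0.0479, 0.1158]
tool_rot: [[-0.276, 0.961, 0.002], [0.961, 0.276, -0.001], [-0.001, 0.002, -1.0]]
ft_force: [-8.9, 1.1, 33.5]
grip_width: 0.0002
gripper_force: 17.0
```

>>> arm_command:
  commands: [1,0,0,-0.05,0,0,0,1,0,0,-0.13,0,0,0,1,0,0,-0.2,0,0,0,1,-0.07,-0.07,-0.25,0,0,0,1,-0.14,-0.14,-0.25,0,0,0,1,-0.2,-0.2,-0.25,0,0,0,1,-0.28,-0.24,-0.25,0,0,0,1,-0.36,-0.24,-0.25,0,0,0,1,-0.44,-0.24,-0.25,0,0,0,1,-0.5,-0.24,-0.25,0,0,0,1,-0.5,-0.24,-0.25,0,0,0,1,-0.5,-0.24,-0.25,0,0,0]

```text
time_s: 9.07
position: [0.4825, -0.2276, 0.2364]
tool_rot: [[-0.273, 0.962, -0.003], [0.962, 0.273, 0.002], [0.003, -0.002, -1.0]]
ft_force: [-1.1, 0.3, 0.3]
grip_width: 0.0003
gripper_force: 0.0
```

```bash
python3 -c "
from h import *
print(env.observe()['time_s'])
t=snap('top','t5.png')['image'][150:290,150:340,::-1];s=snap('side','s5.png')['image'][150:250,180:320,::-1]
r=lambda i:cv2.resize(i,(400,400*i.shape[0]//i.shape[1]),interpolation=2)
t,s=r(t),r(s);h=min(len(t),len(s));cv2.imwrite('pics/c5.png',np.hstack([t[:h],s[:h]]))"
```

```text
9.0667
```

View pics/c5.png

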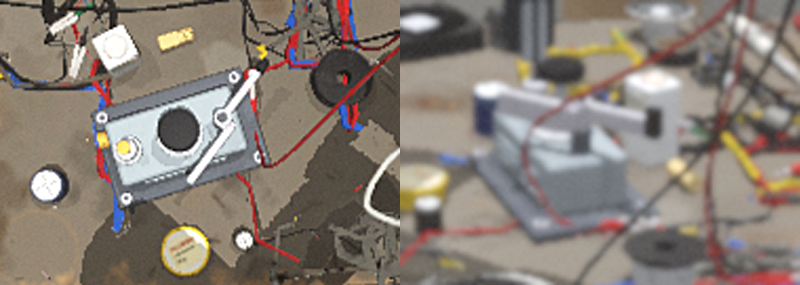

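The catch is clearly clear, with its bar swung to (210,155) and its tab at (262,65). The cap is at full height. I'll check the pin height with an enlarged crop.

```bash
python3 -c "
from h import *
import pickle
a=pickle.load(open('c.pkl','rb'))[0]
for z in(.085,.097,.109):print(proj(a,pump(0,.056,z)))
i=[cv2.resize(cv2.imread('pics/'+f)[200:240,190:240],None,fx=8,fy=8,interpolation=0) for f in('t0.png','t5.png')]
cv2.imwrite('pics/c6.png',np.hstack(i))"
```

```text
[209.08769937 220.50561939]
[208.64344521 220.18189813]
[208.18775266 219.84984189]
```

View pics/c6.png

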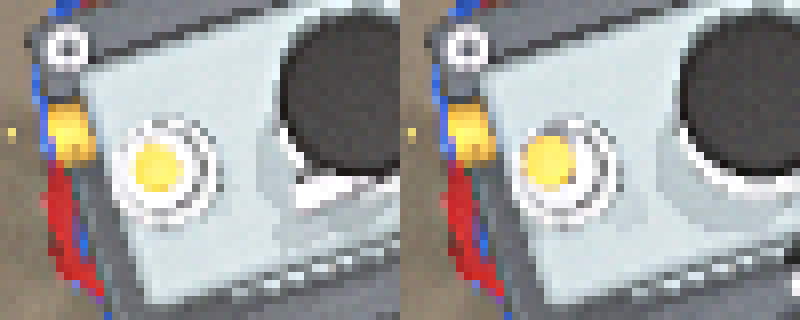

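The pin head moved from (155,168) to (150,160), about (-0.7,-1.0) image pixels. That matches a full rise, a dark groove shows at its foot, and the pump has not moved. Handing in.

```bash
python3 -c "
from h import *
print(env.close_job())"
```

```text
the job is handed in; nothing more can be done
None
```

I handed the job in at about 9 s, with no verdict returned: the pictures show the catch clear (about 0.5 rad), the pin fully out after five strokes, the plunger back up, the pump unmoved and the arm away from everything.

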